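# Top up the cup dispenser and switch it on

### The job

The cup dispenser is down to its last tapered cup. Pick up the spare tapered cup and lower it mouth-up into the cup held in the dispenser, so that it nests loosely and upright: stop where the tapers just meet and let go, without dropping or pressing it, because wedged cups jam the dispenser. Then flip the toggle lever on the control box over to its other side, leaning away from the robot, until it snaps, leaving everything else where it is.

Things in the scene. Friction and masses are not known exactly. Their poses are not given: they have to be found in the camera images.
- spare_cup: open white plastic cup, round and tapered, standing mouth-up on the table: 110 mm tall, about 70 g. Origin: centre of its underside, z up its axis. Outside 38 mm across at the foot, growing 0.24 mm per mm of height to 59 mm at 88 mm; above, a straight collar 64 mm across, 22 mm tall, up to the rim (2.4 mm shoulder under it): grasp it there. Wall 3.6 mm, inside the same taper, 57 mm at the mouth
- held_cup: the same cup, the last in the dispenser, held fixed, upright, mouth free. Origin: centre of its underside, 72 mm above the table. The spare cup nested loosely stands with its underside about 30 mm above this origin (an 8 mm gap shows between the shoulder under its collar and this rim); off-centre it touches one side earlier. Slippery plastic (friction 0.25), yet the taper wedges if pressed
- held_cup_rim (a point): centre of the mouth of the cup in the dispenser, 182 mm above the table, z up
- dispenser: fixed cup dispenser: aluminium stand with a steel top plate, 220 x 220 mm, 150 mm above the table, the held cup in its middle. Around the cup white scrolls and steel guide pins stand 33 mm or less above the plate, all within 60 mm of the axis; a grey cover 24 mm high lies along the plate's local +x edge, 76 mm or more from the axis. Origin on the table under the held cup; yaw varies
- control_box: the dispenser's control box, fixed: grey, 180 x 110 x 60 mm with an aluminium top. Origin: centre of its underside; its long side is local x, pointing away from the robot (yaw varies). The toggle stands on top, 35 mm to local -x of the centre; a pilot lamp and a red mushroom button (36 mm high, nearest edge 34 mm to local +x of the centre) are at the other end
- toggle (a joint): steel bat lever 55 mm long, 8 mm thick at the pivot and 13 mm at the end, pivoted 68 mm above the table, 35 mm to local -x of the box's centre, swinging in the box's local x-z plane. 0 = off, leaning 0.35 rad to local -x (towards the robot); 0.35 = upright; 0.70 = on, leaning 0.35 rad to local +x (away). A spring holds it at either end and throws it over past upright; about 5 N at the end
- toggle_tip (a point): the free end of the toggle lever, on its axis: 120 mm above the table at off and at on, 19 mm to local -x (off) or +x (on) of the pivot
- jar: bystander: a straight-sided, lidded white jar, 60 mm across, 105 mm tall, loose on the table. Origin at the centre of its underside
- screwdriver: bystander: a screwdriver 190 mm long lying on the table, loose
- terminal_rail: bystander: a piece of steel mounting rail 150 mm long with a row of black terminal blocks, 48 mm high, loose. Origin at the centre of its underside
Things that resemble listed ones, but are neither listed nor needed, are in the scene too. Leave any orange look-alike of the spare_cup alone. Of the things that look like the control_box, take the one that is farthest to the robot's right at the start.

How it is judged:
By the outcome, as a careful person would: the job done as asked, in the order asked, and still so for the second after the job is handed in, with the robot touching nothing.
It also fails if it takes over 50 s, if anything falls off the work surface, if the arm or the gripper's body presses on something with over 40 N, if the wrist force passes 120 N, or if a joint passes its speed limit or range.

### The arm

A 6-joint arm with a two-finger parallel gripper is mounted at the origin on the work surface. World frame = base frame: x ahead of the robot, y to its left, z up, the work surface at z = 0. Lengths are in m, angles in rad, forces in N, time in s.
With the tool pointing down it reaches from about 0.325 to 0.85 m from the base axis. Payload 4.4 kg.
Tool frame: the origin (TCP) lies on the centre line of the jaws, within the pads' length; the fingertips stand 19 mm ahead of it and the grasp point (between the pads) is the TCP; z points along the fingers, y is the line along which they close (so a half turn about z gives the same grasp; the last joint's range is limited). The gripper opens to 94 mm and grips with 3 to 60 N. Pads are 16 mm wide; open, the fingers measure 119 mm over their backs; the gripper's body (75 mm by 177 mm) begins 78 mm behind the grasp point.
Start: joints at [-1.492, 0.207, 1.542, -0, 1.393, -0.15], TCP at [0.13, -0.56, 0.224] pointing down, gripper open.
Joint ranges: [-2.73, 2.73], [-0.86, 2.22], [0.23, 2.46], [-1.11, 4.25], [0.08, 2.63], [-2.82, 2.82]. Speed limits (rad/s): [2.79, 2.79, 3.14, 3.14, 3.14, 3.14].

### API

Orientations are given as [roll, pitch, yaw] about the fixed x, y, z axes, in that order (R = Rz(yaw) Ry(pitch) Rx(roll)).
In Python, from rig import env gives the robot as it stands. Calls block until the motion is done:
- env.reach(position, orientation): joint-space move of the TCP to a pose.
- env.movel(position, frame=None, v=0.15, contact_N=None): straight line of the TCP; frame=None keeps the orientation; v is the mean speed in m/s. With contact_N (N) it stops when the force on the tool has changed by that much, and returns True; else False.
- env.set_joints(angles): joint-space move.
- env.let_go() and env.grab(effort=None): open the fingers fully, or close them until they stop; effort is the grip in N (None keeps the last).
- env.sleep(seconds).
- env.solve_ik(position, orientation): joint angles nearest the present ones, or None.
- env.grab_frame(name): name is "scene" or "top"; returns the picture (480x640x3 uint8, red, green, blue); there is no depth.
- env.get_calibration(name): a dict with "camera_matrix" (3x3 intrinsics, pixels), "R" (3x3) and "t" (3): a world point X has camera coordinates R X + t. Camera axes: x right, y down, z forward; pixel columns grow to the right and rows downward; lengths in m; the calibration is good to about 2 mm. A picture is of the moment at which its call begins. get_calibration takes no time and is no camera call.
A pose or a line that the arm cannot do raises env.PlanningError and nothing moves.
- env.sign_off(): hands the job in; it is judged then, once.
Trained networks look in the newest picture that a camera, given by its name, has taken for a name from the list of things; names that differ only in an ending like _2 or _b are one class to them, and where a whole thing is asked for, a point or a joint stands for the part that bears it (a point fixed in the world has none). Each returns a list of dicts, best first, with "p" (0 to 1); they miss things now and then, are a little off and sometimes report something else, mostly with a low value. They report only what shows in the picture. A call takes as long as a camera call. They do not tell look-alikes from the thing itself.
- env.silhouettes(label, camera): "region" (480x640 bool, what is visible of it).
- env.landmark_of(label, camera): "xyz" ([x, y, z] in m, in world coordinates, good to about 4 mm: a listed point, or the origin of a listed thing).
Readings, each from a call of its own:
- env.read_clock(): time.
- env.read_joints(): joint angles.
- env.read_joint_vel(): joint speeds.
- env.read_joint_torque(): joint torques, N m.
- env.read_ee_pos(): TCP position.
- env.read_tool_rot(): TCP orientation.
- env.read_force(): force on the tool from outside, world axes, zero at the start.
- env.read_torque(): the same for the moment, N m.
- env.read_gripper_width(): opening from 0.0 (shut) to 1.0 (fully open).
- env.read_grasp_force(): force on a finger pad.
Only numpy, scipy, OpenCV 4.12 (cv2) and the standard library are available. Lean on these libraries where they do the work, as an engineer would, in place of code of your own. Each camera call takes 0.05 s, during which the arm holds its last target. There are 200 camera calls.

## Working session

There is one attempt and no reset: what is moved stays moved. The work goes in short steps, each a Python script; the robot and the scene stay as the last script left them, time stands still between calls to the robot, and variables do not carry over. Pictures are saved under pics/ and viewed, at most 10 in all, crops included, and the job is handed in when it is done.

```bash
mkdir -p pics; ls
python3 - <<'E'
from rig import env
import cv2,numpy as np
for c in ("scene","top"):
    im=env.grab_frame(c); cv2.imwrite(f"pics/{c}0.png",im[:,:,::-1])
    K=env.get_calibration(c); P=K["camera_matrix"]
    print(c,"campos",-K["R"].T@K["t"])
    for l in ("spare_cup","held_cup_rim","dispenser","control_box","toggle_tip","jar","screwdriver","terminal_rail"):
        for d in env.landmark_of(l,c):
            x=P@(K["R"]@np.array(d["xyz"])+K["t"]); print(l,round(d["p"],2),np.round(d["xyz"],3),np.round(x[:2]/x[2]))
print(env.read_clock(),env.read_tool_rot())
E
```

```text
pics
scene campos [ 1.15288384 -0.51828931  1.21175161]
spare_cup 0.94 [ 0.58  -0.271 -0.002] [230. 356.]
spare_cup 0.92 [ 0.569 -0.436  0.002] [168. 397.]
held_cup_rim 0.61 [0.611 0.002 0.179] [325. 258.]
control_box 0.87 [0.562 0.339 0.002] [400. 221.]
control_box 0.59 [ 0.435  0.543 -0.002] [414. 166.]
toggle_tip 0.49 [0.5   0.34  0.117] [388. 181.]
toggle_tip 0.42 [0.386 0.556 0.119] [411. 126.]
jar 0.75 [ 0.439 -0.351  0.001] [169. 336.]
screwdriver 0.66 [0.399 0.045 0.001] [284. 241.]
terminal_rail 0.64 [ 0.713 -0.324 -0.004] [247. 412.]
top campos [0.39951834 0.06011333 1.27305096]
spare_cup 0.6 [ 0.583 -0.268 -0.   ] [444. 243.]
held_cup_rim 0.89 [0.61  0.003 0.177] [350. 223.]
dispenser 0.82 [0.618 0.002 0.001] [347. 232.]
dispenser 0.35 [0.612 0.002 0.07 ] [349. 230.]
control_box 0.75 [ 0.557  0.337 -0.002] [228. 254.]
control_box 0.62 [ 0.44   0.542 -0.005] [153. 297.]
toggle_tip 0.57 [0.504 0.336 0.121] [217. 270.]
toggle_tip 0.44 [0.382 0.556 0.117] [127. 320.]
jar 0.82 [ 0.437 -0.348  0.002] [476. 295.]
screwdriver 0.63 [ 0.401  0.039 -0.003] [335. 310.]
screwdriver 0.36 [ 0.557  0.336 -0.002] [228. 254.]
terminal_rail 0.8 [ 0.711 -0.319 -0.002] [460. 199.]
0.9 [3.14157482e+00 1.07017779e-05 2.28788238e-01]
```

View pics/scene0.png

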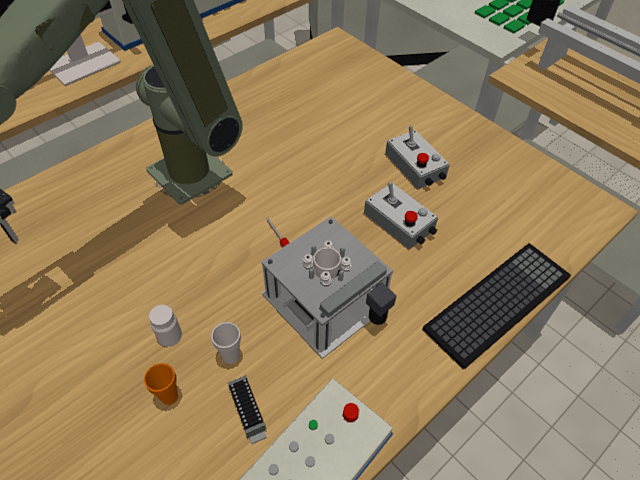

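View pics/top0.png

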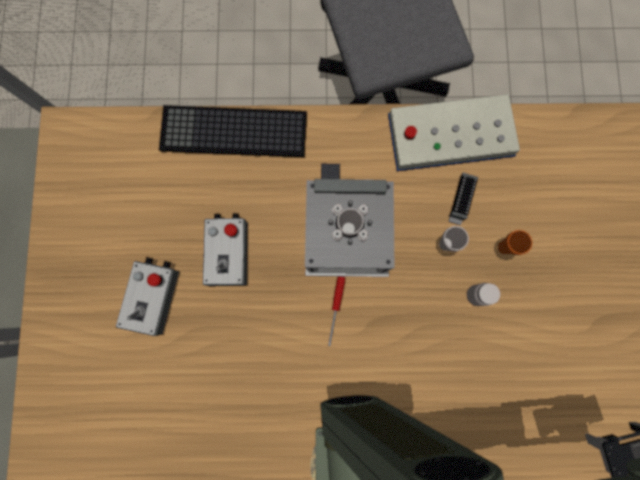

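Scene shows the white cup at (228,343) in scene and (455,238) in top. The orange look-alike is at (160,383) / (515,243), so I leave it alone. There are two toggle boxes: A at scene (401,213) / top (225,250), y=+0.34, and B at scene (417,157) / top (148,297), y=+0.54. A fits because it is farther to the robot's right (smaller y). The beige panel has no toggle. I'll confirm with one crop.

```bash
python3 - <<'E'
import cv2,numpy as np
s=cv2.imread("pics/scene0.png");t=cv2.imread("pics/top0.png")
a=cv2.resize(s[110:260,350:470],(400,500),interpolation=2);b=cv2.resize(t[160:340,420:560][:, :],(389,500),interpolation=2)
cv2.imwrite("pics/crop.png",np.hstack([a,b]))
E
python3 - <<'E'
from rig import env
import numpy as np
from scipy.spatial.transform import Rotation as R
for n,p,z in (("cup",[.5815,-.2695],.107),("place",[.6105,.0025],.22),("tog",[.50,.338],.11)):
  for yaw in (-1.57,-.8,0,.8,1.57):
    q=env.solve_ik([*p,z],[np.pi,0,yaw]); print(n,yaw,None if q is None else np.round(q,2))
# refine box yaw from mask
import cv2
env.grab_frame("top");K=env.get_calibration("top")
for d in env.silhouettes("control_box","top"):
    m=d["region"].astype(np.uint8); ys,xs=np.nonzero(m); r=cv2.minAreaRect(np.c_[xs,ys].astype(np.float32)); print(d["p"],r)
for d in env.silhouettes("spare_cup","top"):
    ys,xs=np.nonzero(d["region"]); print("cup",d["p"],cv2.minAreaRect(np.c_[xs,ys].astype(np.float32)))
E
```

```text
cup -1.57 [-0.57  0.45  1.47 -0.    1.22  2.57]
cup -0.8 [-0.57  0.45  1.47 -0.    1.22  1.8 ]
cup 0 [-0.57  0.45  1.47 -0.    1.22  1.  ]
cup 0.8 [-0.57  0.45  1.47 -0.    1.22  0.2 ]
cup 1.57 [-0.57  0.45  1.47  0.    1.22 -0.57]
place -1.57 None
place -0.8 [-0.14  0.28  1.45 -0.    1.4   2.23]
place 0 [-0.14  0.28  1.45 -0.    1.4   1.43]
place 0.8 [-0.14  0.28  1.45 -0.    1.4   0.63]
place 1.57 [-0.14  0.28  1.45  0.    1.4  -0.14]
tog -1.57 [ 0.45  0.38  1.57  0.    1.19 -2.69]
tog -0.8 None
tog 0 [ 0.45  0.38  1.57 -0.    1.19  2.02]
tog 0.8 [ 0.45  0.38  1.57 -0.    1.19  1.22]
tog 1.57 [ 0.45  0.38  1.57 -0.    1.19  0.45]
0.74 ((148.7397003173828, 295.3641662597656), (48.04701614379883, 77.37147521972656), 15.461216926574707)
0.6 ((453.5, 238.0), (24.0, 29.0), 90.0)
0.57 ((225.67337036132812, 249.08580017089844), (44.47024917602539, 74.7564926147461), 1.5481576919555664)
cup 0.78 ((514.6000366210938, 243.7000274658203), (24.149532318115234, 34.435447692871094), 63.43495178222656)
cup 0.76 ((454.4000244140625, 239.20001220703125), (25.043960571289062, 27.72724151611328), 26.56505012512207)
```

View pics/crop.png

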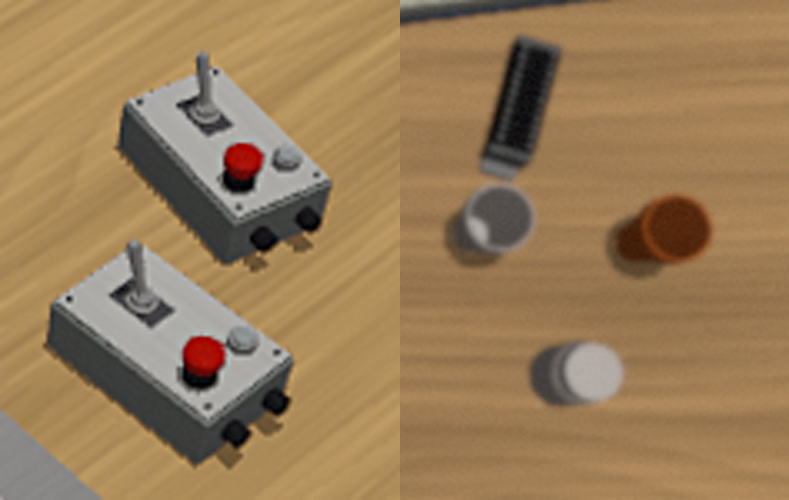

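The crop confirms it: the white cup stands by the rail, and box A is the lower one, with its lever leaning towards the robot. Next I grasp by the collar, with the fingertips no lower than the shoulder.

Run:
```python
from rig import env
import numpy as np,cv2
D=[np.pi,0,0]
env.reach([.5815,-.2695,.22],D)
print(env.movel([.5815,-.2695,.107],v=.1,contact_N=6))
env.grab(12); print(env.read_gripper_width(),env.read_grasp_force(),env.read_clock())
env.movel([.5815,-.2695,.33],v=.2)
env.movel([.611,.0025,.33],v=.2)
env.sleep(.2)
print(env.read_gripper_width(),env.read_force(),env.read_torque(),env.read_ee_pos(),env.read_clock())
for c in("scene","top"):
    im=env.grab_frame(c)
    for l in("spare_cup","held_cup_rim","jar"):
        for d in env.landmark_of(l,c): print(c,l,round(d["p"],2),np.round(d["xyz"],3))
    if c=="scene": cv2.imwrite("pics/held.png",cv2.resize(im[120:360,200:520],(800,600))[:,:,::-1])
```

```text
False
0.6788774539454734 12.000089180573923 4.85
0.6802121151658186 [-0.51990974 -0.18492515 -0.90702524] [-0.03260843 -0.04191763  0.02389523] [0.61099586 0.00162541 0.32993933] 7.8333
scene spare_cup 0.9 [ 0.566 -0.438  0.002]
scene spare_cup 0.56 [0.608 0.003 0.222]
scene held_cup_rim 0.75 [0.613 0.001 0.184]
scene jar 0.79 [ 0.439 -0.351 -0.001]
top spare_cup 0.93 [ 0.57 -0.43  0.  ]
top spare_cup 0.76 [0.612 0.003 0.223]
top held_cup_rim 0.74 [0.609 0.005 0.176]
top jar 0.91 [ 0.438 -0.352  0.004]
```

View pics/held.png

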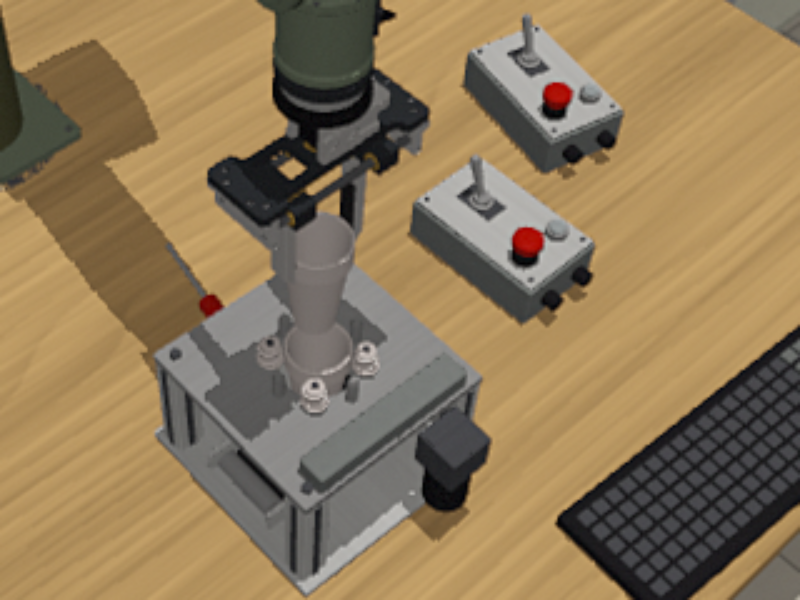

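The cup hangs upright in the jaws at crop (322,270), over the held cup mouth at (318,345). Next I lower it, centring by the sideways force.

```bash
cat > h.py <<'E'
from rig import env
import numpy as np
def F(n=8):
    a=[]
    for _ in range(n): a.append(env.read_force()); env.sleep(.02)
    return np.mean(a,0)
E
python3 - <<'E'
from h import *
env.sleep(.2);f0=F();print("base",f0.round(2),env.read_ee_pos(),env.read_clock())
np.save("f0.npy",f0)
xy=np.array([.611,.003])
c=env.movel([*xy,.25],v=.08,contact_N=4); print(c,env.read_ee_pos().round(4))
if not c:
  for i in range(6):
    c=env.movel([*xy,.210],v=.02,contact_N=1.5)
    p=env.read_ee_pos(); f=F()-f0
    print(c,p.round(4),f.round(2),env.read_torque().round(3),round(env.read_clock(),2))
    if not c or p[2]<.213: break
    l=np.linalg.norm(f[:2])
    if l<.4: continue
    # raise slightly and shift along the push: half of early-contact height*0.12
    e=min(.12*(p[2]-.209),.003); xy=xy+f[:2]/l*e
    env.movel([*xy,p[2]+.003],v=.05)
  print(xy)
E
```

```text
base [-0.07  0.17 -0.79] [0.61100671 0.00255436 0.33001732] 8.5667
False [0.6115 0.0029 0.2509]
True [0.6114 0.0036 0.227 ] [ 1.94  0.14 -0.01] [ 0.094 -0.414 -0.01 ] 11.0
True [0.6125 0.004  0.2168] [0.73 0.24 0.15] [ 0.159 -0.198 -0.007] 12.03
True [0.6131 0.0043 0.2134] [ 0.22 -0.11  0.15] [ 0.044 -0.048  0.02 ] 12.76
True [0.6133 0.0043 0.2107] [ 0.53 -0.01  0.16] [ 0.046 -0.197 -0.029] 13.11
[0.6140367  0.00344383]
```

Run:
```python
from h import *
import cv2
f0=np.load("f0.npy")
p=np.mean([env.read_ee_pos() for _ in range(10)],0);print(p.round(4),(F()-f0).round(2))
xy=p[:2]+[.0003,0]
c=env.movel([*xy,.2088],v=.01,contact_N=1.5)
f=F()-f0;print(c,np.mean([env.read_ee_pos() for _ in range(10)],0).round(4),f.round(2),env.read_torque().round(3),env.read_clock())
im=env.grab_frame("scene");cv2.imwrite("pics/nest.png",cv2.resize(im[180:330,230:430],(800,600))[:,:,::-1])
```

```text
[0.6132 0.0043 0.2107] [0.73 0.09 0.12]
True [0.6137 0.0044 0.2091] [ 0.38 -0.22  4.71] [-0.014 -0.107  0.02 ] 13.6333
```

View pics/nest.png

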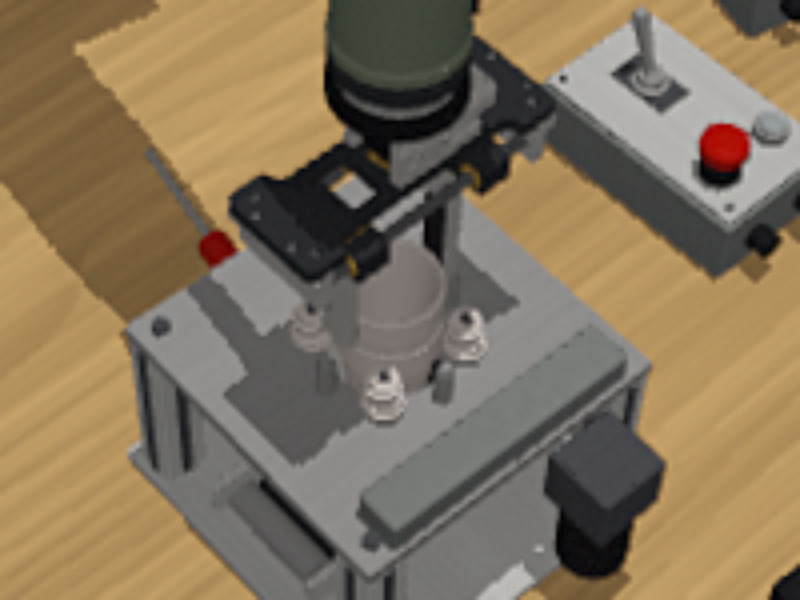

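The cup is seated in the held cup, with an even gap at crop (395,335). The force is 4.7 N, now vertical, so the tapers have just met. I ease that off, release, and retreat straight up.

Run:
```python
from h import *
import cv2
f0=np.load("f0.npy");p=np.mean([env.read_ee_pos() for _ in range(10)],0)
for k in range(1,5):
    f=F(4)-f0; print(k,f.round(2))
    if f[2]<1.0: break
    env.movel([p[0],p[1],p[2]+.0002*k],v=.01)
env.let_go(); env.sleep(.2)
q=env.read_ee_pos(); env.movel([q[0],q[1],.36],v=.15)
print(env.read_gripper_width(),env.read_clock())
for c in("scene","top"):
    im=env.grab_frame(c)
    for l in("spare_cup","toggle_tip","control_box"):
        for d in env.landmark_of(l,c): print(c,l,round(d["p"],2),np.round(d["xyz"],3))
    if c=="scene": cv2.imwrite("pics/rel.png",cv2.resize(im[180:330,270:470],(800,600),interpolation=2)[:,:,::-1])
```

```text
1 [ 0.47 -0.31  6.11]
2 [0.8  0.03 3.2 ]
3 [ 1.27 -0.52  1.24]
4 [ 1.27 -0.74 -0.26]
0.997279584248381 16.7333
scene spare_cup 0.68 [ 0.569 -0.435 -0.001]
scene spare_cup 0.56 [0.613 0.004 0.098]
scene toggle_tip 0.48 [0.382 0.561 0.121]
scene toggle_tip 0.46 [0.501 0.342 0.118]
scene control_box 0.92 [0.431 0.538 0.   ]
scene control_box 0.64 [0.56  0.34  0.001]
top spare_cup 0.81 [0.619 0.005 0.102]
top spare_cup 0.65 [ 0.574 -0.434  0.   ]
top toggle_tip 0.52 [0.38  0.554 0.115]
top toggle_tip 0.45 [0.502 0.338 0.12 ]
top control_box 0.81 [ 0.438  0.545 -0.002]
top control_box 0.6 [ 0.557  0.335 -0.   ]
```

View pics/rel.png

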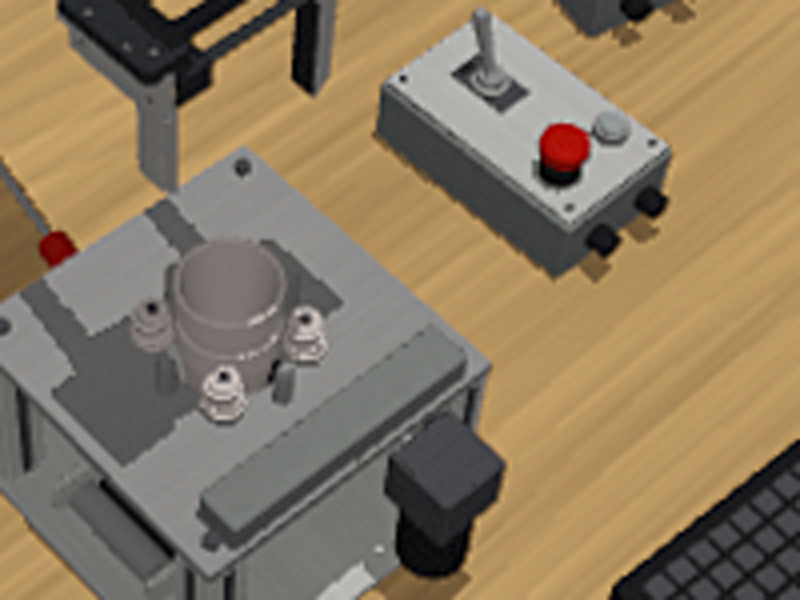

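The cup is nested upright with a visible gap, free of the fingers (crop (230,310)). The toggle is at crop (488,60), still leaning towards the robot. I push it in +x with closed fingers.

Run:
```python
from h import *
import cv2
env.grab(10)
env.reach([.455,.339,.25],[np.pi,0,0])
env.movel([.455,.339,.127],v=.12,contact_N=8)
c=env.movel([.519,.339,.127],v=.04,contact_N=14)
print(c,env.read_ee_pos().round(4),F().round(2),env.read_clock())
env.movel([.455,.339,.127],v=.1); env.movel([.455,.339,.25],v=.15)
env.reach([.40,.15,.36],[np.pi,0,0])
im=env.grab_frame("scene");cv2.imwrite("pics/tog.png",cv2.resize(im[150:330,250:490],(800,600),interpolation=2)[:,:,::-1])
for l in("toggle_tip","spare_cup"):
    for d in env.landmark_of(l,"scene"): print(l,round(d["p"],2),np.round(d["xyz"],3))
env.grab_frame("top")
for d in env.landmark_of("toggle_tip","top"): print(round(d["p"],2),np.round(d["xyz"],3))
print(env.read_clock())
```

```text
False [0.5189 0.339  0.127 ] [-0.11  0.28 -0.06] 23.05
toggle_tip 0.59 [0.612 0.006 0.07 ]
toggle_tip 0.52 [0.386 0.558 0.123]
toggle_tip 0.51 [0.537 0.338 0.118]
spare_cup 0.98 [ 0.566 -0.434 -0.001]
spare_cup 0.64 [0.612 0.004 0.097]
0.48 [0.383 0.555 0.116]
0.47 [0.539 0.335 0.12 ]
25.9583
```

View pics/tog.png

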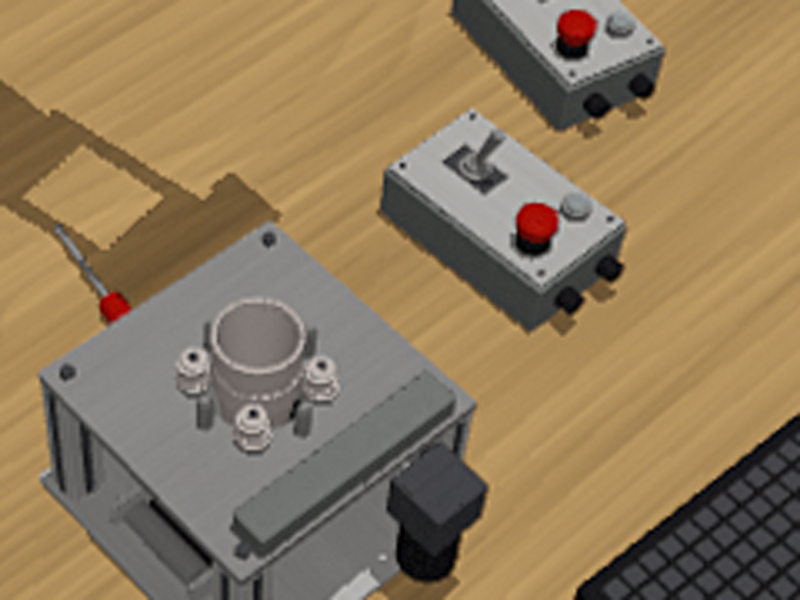

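The toggle at crop (490,150) now leans away from the robot, with its tip at x≈0.538 (on). The cup is still nested at (258,355) and the arm is clear, so I hand in.

```bash
python3 -c "
from rig import env
print(env.sign_off())"
```

```text
the job is handed in; nothing more can be done
None
```

The spare cup is nested loosely and upright in the dispenser cup, the toggle on the right-hand control box is snapped over away from the robot, and the job is handed in at about 26 s of the 50 s allowed; sign-off returned no verdict.

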